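# Pass a lens cassette through the port of a dust box

### The arm

A 6-joint arm with a two-finger parallel gripper is mounted at the origin on a cart in front of the work surface, level with it; the furniture and walls round the work are solid. World frame = base frame: x ahead of the robot, y to its left, z up, the work surface at z = 0. Lengths are in m, angles in rad, forces in N, time in s.
With the tool pointing down it reaches from about 0.425 to 0.95 m from the base axis. Payload 3.5 kg.
Tool frame: the origin (TCP) lies midway between the tips of the shut fingers; the grasp point (between the pads) lies robot.grip_depth behind it (robot.grip_depth is the distance from the TCP to the grasp point, in m); z points along the fingers, y is the line along which they close (so a half turn about z gives the same grasp; the last joint's range is limited). The gripper opens to 85 mm and grips with 20 to 120 N. Pads are 22 mm wide; open, the fingers measure 114 mm over their backs; the gripper's body (76 mm by 85 mm) begins 54 mm behind the grasp point. The pads swing forward as they close: fully open they stand 13 mm farther back than shut.
Start: joints at [1.015, 0.286, 1.577, -0, 1.279, -0.15], TCP at [0.266, 0.62, 0.231] pointing down, gripper open.
Joint ranges: [-2.77, 2.77], [-0.9, 2.22], [0.21, 2.48], [-1.53, 4.67], [0.24, 2.81], [-2.84, 2.84]. Speed limits (rad/s): [2.79, 2.79, 3.14, 3.14, 3.14, 3.14].

### API

Orientations are given as a unit quaternion [w, x, y, z].
In Python, from plant import robot gives the robot as it stands. The module is installed in compiled form; this text tells all that it offers.
- The arm moves only by the tool drive_tool, never from a script. Its argument "rows" is a list of rows, each an object of numbers: "tx", "ty", "tz": the shift along the tool's x, y, z in units of 100 mm (1.0 is 100 mm); "wx", "wy", "wz": the turn, a rotation vector about the tool's x, y, z in units of 90 degrees (1.0 is 90 degrees). In form: [{"tx": .., "ty": .., "tz": .., "wx": .., "wy": .., "wz": ..}, ...]. A call has 1 to 20 rows; each row is the pose to reach, as a shift and turn from the pose commanded when the call began, along the tool's axes at that moment; what a row does not reach only later rows make up. A row lasts 1/8 s, in which the tool goes at most 62.5 mm and 10.7 degrees, less where a joint would pass 70% of its speed; a pose out of reach is approached as far as the arm can. A call with a number of a shift or a turn outside -1 to 1 is refused whole. A call with a gripper value outside its range is refused whole. "jaw" is the finger opening in mm, from 0 to 85.4, set as the call begins (left out, the last holds). The fingers move at their own pace and stop on an object; "force" is the grip in N (left out, the last holds). Time passes only in rows, so rows that repeat a pose let the fingers close. It gives the time, the measured TCP pose, the force, the opening and the grip force at its end, in the units of the state.
- robot.get_obs(): the state, without advancing time (a new reading comes with each control period).
- robot.read_camera(name): name is "side" or "top"; returns a dict with "pixels" (420x560x3 uint8, red, green, blue), "z_map" (420x560 float32, m along the optical axis (not along the pixel's ray), 0 where there is no reading), "fx", "fy", "cx", "cy" (pixels), "extrinsics" (4x4, takes a point from world to camera coordinates). Camera axes: x right, y down, z forward; pixel columns grow to the right and rows downward; lengths in m; the calibration is good to about 2 mm. A picture is of the moment at which its call begins.
- robot.finish_job(): hands the job in; it is judged then, once.
Trained networks look in a picture, given as the dict that the camera call returned (one of the last four; its "shot" number tells which), for a name from the list of things; names that differ only in an ending like _2 or _b are one class to them, and where a whole thing is asked for, a point or a joint stands for the part that bears it (a point fixed in the world has none). Each returns a list of dicts, best first, with "conf" (0 to 1); they miss things now and then, are a little off and sometimes report something else, mostly with a low value. They report only what shows in the picture. A call takes as long as a camera call.
- robot.cut_out(picture, label): "mask" (420x560 bool, what is visible of it) and "centre" ([column, row] in pixels, amid what is visible of it).
The state is a dict: "t": time; "joint_pos": joint angles; "qd": joint speeds; "effort": joint torques, N m; "tool_pos": TCP position; "tcp_rot": TCP orientation; "ft_force": force on the tool from outside, world axes, zero at the start; "torque": the same for the moment, N m; "opening": opening from 0.0 (shut) to 1.0 (fully open); "finger_force": force on a finger pad.
Only numpy, scipy, OpenCV 4.12 (cv2) and the standard library are available. Lean on these libraries where they do the work, as an engineer would, in place of code of your own. Each camera call takes 0.05 s, during which the arm holds its last target. There are 200 camera calls.

### The job

Put the lens cassette away in the dust box: slide the port's shutter fully open, pass the cassette lengthwise through the port without touching its rim and let it go on the rollers inside so that it runs in completely, then slide the shutter fully shut. Leave the other things on the bench where they are.

Things in the scene. Friction and masses are not known exactly. Their poses are not given: they have to be found in the camera images.
- cassette: The lens cassette: a flat black bar-shaped case, 200 long x 42 wide x 34 mm high, 0.18 kg, with a thin metal seam line all round and a metal plate on its top. It lies flat on the bench. Origin: centre of its underside; x along its length, y across its width, z up. Both ends are alike and either may go in first.
- dust_box: The dust box, fixed: grey walls, clear roof, 230 mm deep (x), 124 mm high. Origin: on the bench at half its depth, in line with the port; x points from the front face straight into the box, y to the left seen from the robot, z up. Front face: the plane x = -115 mm, wall 6 mm thick; side walls at y = -60 and y = +120 mm. Shutter rails stand 9 mm out of the front face.
- lane (a point): Top of the first roller inside the box, 14 mm behind the front face, 60 mm above the bench. From here a lane of free-turning steel rollers (21.5 mm apart) between two cheeks 55 mm apart falls 4 degrees away from the port: a cassette whose middle is beyond this point runs in by itself when let go, within a second, up to a rubber stop, its tail then about 10 mm behind the wall. Axes as the box.
- port (a point): Centre of the port, in the plane of the front face, 80 mm above the bench. The port is a rectangular opening 58 mm wide and 60 mm high (50 to 110 mm above the bench). Axes as the dust box: x points straight into the box.
- port_rim: The black rim that lines the port (7 mm deep from the front face inward). Fixed to the dust box and has the box's origin and axes. It must not be touched by the cassette.
- shutter (a joint): Slide of the shutter, an aluminium plate 72 mm wide and 4 mm thick that runs on rails in front of the port. 0 = shut; it grows to 0.076 m fully open as the shutter slides to the left (+y of the dust box). About 1.5 N of friction; it stays where it is left. It may start slightly ajar.
- shutter_fin (a point): Middle of the top edge, 115 mm above the bench, of the black upright fin by which the shutter is moved. The fin is 10 mm thick (y), 60 mm high and stands out 40 mm from the shutter towards the robot. This point is 32 mm in front of the box's front face and, when shut, 30 mm left of the port's middle; it travels with the shutter. Axes as the box.
- carton: Bystander: a small cardboard carton, 50 x 70 x 45 mm; origin at the centre of its underside. It may stand where the cassette does in other starts.
- tape_roll: Bystander: a roll of tape, 72 mm diameter, 19 mm high, lying flat; origin at the centre of its underside.
- mounting_base: Bystander: a flat black slotted mounting base, 25 x 76 x 10 mm; origin at the centre of its underside.
- lens_tube: Bystander: an upright black tube, 30 mm diameter, 40 mm high; origin at the centre of its underside.
- post_holder: Bystander: an upright black post holder with a side screw, 30 x 35 x 50 mm; origin at the centre of its underside.
- screwdriver: Bystander: a screwdriver 187 mm long, 18 mm thick, lying down; origin below its middle, y along its length.

How it is judged:
On the way, in this order (a step that is already met when the one before it is completed fails the run):
1. the shutter is slid open (at least 70 mm of its 76 mm) (value of joint shutter above 0.07 m), for 0.2 s.
2. the cassette is wholly inside the box, on the rollers and let go (x of cassette in the frame of port above 0.107 m and y of cassette in the frame of port between -0.02 and 0.02 m and z of cassette in the frame of port between -0.06 and 0 m and contact force between the fingers and cassette below 0.1 N), for 0.2 s.
At the end, for the whole second after the job is handed in: The cassette lies wholly inside the dust box on the roller lane (its middle at least 107 mm behind the front face and within 20 mm of the port's centre line), at rest, and the shutter is shut to within 4 mm (x of cassette in the frame of port above 0.107 m and y of cassette in the frame of port between -0.02 and 0.02 m and z of cassette in the frame of port between -0.06 and 0 m and value of joint shutter below 0.004 m and linear speed of cassette below 0.01 m/s); the robot touches nothing.
It fails at once if the cassette touches the rim of the port (more than 0.5 N) (contact force between cassette and port_rim above 0.5 N).
It fails at once if one of the bystanders (carton, tape roll, mounting base, lens tube, post holder, screwdriver) is moved by more than 20 mm (distance of any of carton, tape_roll, mounting_base, lens_tube, post_holder, screwdriver from where it was at the start of the episode above 0.02 m).
It also fails if it takes over 61 s, if anything falls off the work surface, if the arm or the gripper's body presses on something with over 40 N, if the wrist force passes 120 N, or if a joint passes its speed limit or range.

## Working session

There is one attempt and no reset: what is moved stays moved. The work goes in short steps, Python scripts to look and compute and a tool call to move; the robot and the scene stay as the last step left them, time stands still between calls to the robot, and variables do not carry over. Pictures are saved under pics/ and viewed, at most 10 in all, crops included, and the job is handed in when it is done.

Besides the shell and the picture viewer there is one more tool, called as a command line: name --argument value ..., lists and objects as JSON in quotes. drive_tool: Moves the arm, as the interface text tells. Shifts and turns lie within -1 to 1; 1 stands for 100 mm of shift or 90 degrees of turn. Its arguments: {"type":"object","properties":{"rows":{"type":"array"},"jaw":{"type":"number"},"force":{"type":"number"}},"required":["rows"]}

```bash
mkdir -p pics; cat > h.py <<'E'
import numpy as np, cv2
from plant import robot
def pts(p, mask=None):
    z=p["z_map"]; m=z>0
    if mask is not None: m&=mask
    v,u=np.nonzero(m); d=z[v,u]
    c=np.stack([(u-p["cx"])/p["fx"]*d,(v-p["cy"])/p["fy"]*d,d],1)
    E=np.array(p["extrinsics"]); return (c-E[:3,3])@E[:3,:3]
def save(p,n): cv2.imwrite("pics/"+n,cv2.cvtColor(p["pixels"],cv2.COLOR_RGB2BGR))
E
python3 - <<'E'
from h import *
np.set_printoptions(precision=4,suppress=True)
print(robot.grip_depth, robot.get_obs())
for n in("top","side"):
    p=robot.read_camera(n); save(p,n+"0.png")
    print(n,p["extrinsics"],p["fx"])
    for l in("cassette","dust_box","port_rim","shutter","shutter_fin","carton","tape_roll","mounting_base","lens_tube","post_holder","screwdriver"):
        for r in robot.cut_out(p,l)[:2]:
            q=pts(p,r["mask"]); 
            if len(q): print(l,round(r["conf"],2),np.round(r["centre"]),len(q),np.median(q,0),np.percentile(q,2,axis=0),np.percentile(q,98,axis=0))
E
```

```text
0.0187 {'t': 0.0, 'joint_pos': array([ 1.015 ,  0.2872,  1.5782, -0.    ,  1.2786, -0.15  ]), 'qd': array([ 0.0007,  0.0003,  0.0002,  0.0001, -0.0003, -0.0003]), 'effort': array([  0.0011, -40.6   , -29.2615,  -0.0001,   0.0059,  -0.    ]), 'tool_pos': array([0.2661, 0.6196, 0.2299]), 'tcp_rot': array([-0.0004,  0.2015,  0.9795, -0.0011]), 'ft_force': array([-0.5038, -0.6572, -0.2831]), 'torque': array([ 0.0409, -0.0027,  0.0535]), 'finger_force': 0.0, 'opening': 0.9994596103976087}
top [[-0.0263 -0.9997 -0.0026  0.0859]
 [-0.9918  0.0264 -0.125   0.582 ]
 [ 0.125  -0.0007 -0.9922  0.9894]
 [ 0.      0.      0.      1.    ]] 405.4339677900998
cassette 0.67 [405. 229.] 1504 [ 0.5288 -0.2273  0.0342] [ 0.4375 -0.2645  0.005 ] [ 0.623  -0.1927  0.0385]
dust_box 0.77 [240. 187.] 7939 [0.6359 0.1777 0.1238] [0.5241 0.0901 0.0631] [0.7556 0.2631 0.1274]
shutter 0.46 [236. 244.] 89 [0.5041 0.1796 0.1128] [0.4896 0.1783 0.0599] [0.5197 0.1867 0.1167]
shutter_fin 0.68 [242. 240.] 94 [0.5053 0.1796 0.1127] [0.4896 0.1781 0.0599] [0.5198 0.1867 0.1172]
carton 0.69 [342. 232.] 621 [ 0.5268 -0.0
[... 1499 characters left out ...]
162 -0.0706  0.0439] [ 0.4972 -0.1058  0.0059] [ 0.5501 -0.0392  0.0474]
carton 0.64 [254. 233.] 540 [0.525  0.1611 0.0837] [0.4867 0.1203 0.0402] [0.5297 0.1901 0.116 ]
tape_roll 0.88 [327. 169.] 401 [ 0.729  -0.064   0.0174] [ 0.7005 -0.0966  0.001 ] [ 0.7672 -0.0292  0.0216]
mounting_base 0.6 [315. 271.] 325 [0.4337 0.0313 0.0094] [ 0.4046  0.0013 -0.0003] [0.4674 0.059  0.0124]
lens_tube 0.71 [155. 287.] 255 [0.462  0.3914 0.0254] [ 0.4458  0.3756 -0.0007] [0.4744 0.4038 0.0422]
post_holder 0.62 [144. 232.] 219 [0.5944 0.4062 0.0401] [0.5889 0.3886 0.    ] [0.612  0.4209 0.0518]
screwdriver 0.55 [375. 161.] 226 [ 0.7083 -0.1986  0.014 ] [ 0.6848 -0.2399  0.0068] [ 0.7628 -0.107   0.0201]
```

View pics/top0.png

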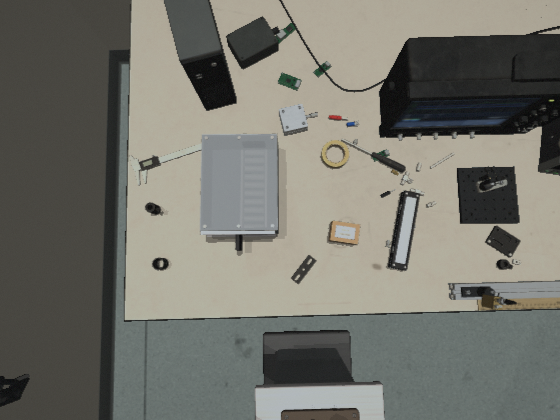

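View pics/side0.png

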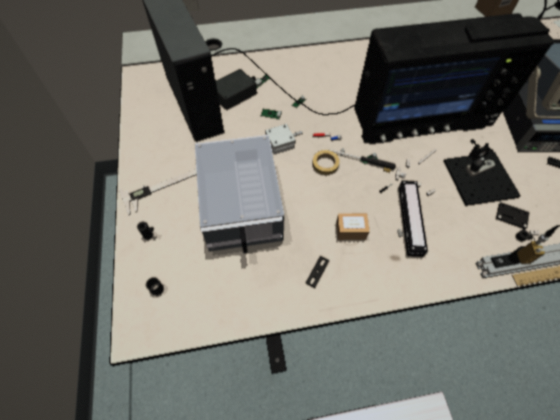

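```bash
python3 - <<'E'
from h import *
np.set_printoptions(precision=4,suppress=True)
for n in("top","side"):
    p=robot.read_camera(n); q=pts(p)
    # box roof rect, restricted region
    r=q[(abs(q[:,2]-.124)<.006)&(q[:,0]>.5)&(q[:,0]<.85)&(q[:,1]>0.05)&(q[:,1]<.35)]
    print(n,'roof',len(r),cv2.minAreaRect((r[:,:2]*1000).astype(np.float32)))
    m=robot.cut_out(p,"cassette")[0]["mask"]; c=pts(p,m); t=c[c[:,2]>.028]
    print('cass',len(t),np.median(t[:,2]),cv2.minAreaRect((t[:,:2]*1000).astype(np.float32)))
    # front face/shutter strips: mean x versus y for z 30..110
    for z0,z1 in((.005,.045),(.05,.11),(.112,.126)):
        print('z',z0,z1)
        for y in np.arange(.07,.29,.01):
            s=q[(q[:,2]>z0)&(q[:,2]<z1)&(q[:,1]>=y)&(q[:,1]<y+.01)&(q[:,0]>.45)&(q[:,0]<.56)]
            if len(s): print(round(y,3),len(s),s[:,0].min().round(4),np.median(s[:,0]).round(4))
E
```

```text
top roof 7686 ((631.5214233398438, 178.26858520507812), (179.99693298339844, 261.0631408691406), 88.6380615234375)
cass 1329 0.034600053112411884 ((530.2372436523438, -230.94834899902344), (44.757911682128906, 199.71258544921875), 76.70577239990234)
z 0.005 0.045
0.08 1 0.5321 0.5321
0.09 7 0.5222 0.5297
0.1 12 0.5224 0.525
0.11 10 0.4558 0.5251
0.12 8 0.5227 0.5241
0.13 9 0.5048 0.5235
0.14 8 0.5232 0.5248
0.15 7 0.5236 0.5262
0.16 9 0.5211 0.524
0.17 6 0.524 0.5244
0.18 1 0.4625 0.4625
0.19 3 0.4859 0.5248
0.2 9 0.4888 0.5252
0.21 8 0.5252 0.5253
0.22 9 0.5099 0.5279
0.23 8 0.5257 0.5271
0.24 7 0.5259 0.5262
0.25 9 0.4976 0.5264
0.26 8 0.5264 0.5279
0.27 1 0.5216 0.5216
0.28 1 0.5269 0.5269
z 0.05 0.11
0.08 12 0.531 0.5439
0.09 5 0.5311 0.5312
0.11 1 0.5266 0.5266
0.16 1 0.5258 0.5258
0.17 46 0.4886 0.5067
0.18 4 0.4879 0.4879
z 0.112 0.126
0.09 66 0.524 0.5443
0.1 60 0.5242 0.539
0.11 61 0.5227 0.5402
0.12 69 0.5228 0.543
0.13 66 0.5227 0.5387
0.14 59 0.5232 0.539
0.15 74 0.5234 0.5414
0.16 61 0.5234 0.5392
0.17 73 0.4897 0.5373
0.18 108 0.4896 0.531
0.19 64 0.5242 0.5391
0.2 58 0
[... 910 characters left out ...]
15 56 0.5234 0.5252
0.16 54 0.5244 0.5259
0.17 59 0.4867 0.5258
0.18 49 0.4855 0.4875
0.19 46 0.531 0.5323
0.2 47 0.5313 0.5325
0.21 47 0.531 0.5327
0.22 46 0.531 0.5325
0.23 48 0.5311 0.533
0.24 45 0.532 0.5331
0.25 48 0.5317 0.5332
0.26 45 0.5322 0.5337
0.27 1 0.5349 0.5349
z 0.112 0.126
0.08 3 0.5311 0.5438
0.09 68 0.5219 0.5411
0.1 77 0.521 0.537
0.11 78 0.521 0.5375
0.12 80 0.5211 0.5381
0.13 77 0.521 0.5377
0.14 78 0.5216 0.5367
0.15 80 0.5218 0.5389
0.16 78 0.5228 0.5381
0.17 88 0.4906 0.5361
0.18 141 0.4871 0.5243
0.19 76 0.5223 0.5387
0.2 77 0.5222 0.5387
0.21 77 0.5233 0.5386
0.22 76 0.5236 0.5377
0.23 75 0.5236 0.5389
0.24 76 0.5231 0.5388
0.25 72 0.5234 0.5377
0.26 73 0.5238 0.54
```

The top view shows the box at (240,187) with its fin at (240,242), and the cassette at (405,230) running nearly along +x. The bystanders are clear of the route. The side view agrees, with the fin at (244,245).

```bash
cat >> h.py <<'E'
from scipy.spatial.transform import Rotation as R
def rot(q): return R.from_quat([q[1],q[2],q[3],q[0]])
def frame(yaw,tilt=0):
    # tool down, tool y = lateral (left) of heading yaw, tilt(deg)>0 : body leans toward heading
    c,s=np.cos(np.radians(yaw)),np.sin(np.radians(yaw)); h=np.array([c,s,0]);l=np.array([-s,c,0]);t=np.radians(tilt)
    z=np.array([0,0,-1.])*np.cos(t)-h*np.sin(t)
    return R.from_matrix(np.stack([np.cross(l,z),l,z],1))
def rel(p0,R0,p,Rt):
    d=R0.inv().apply(np.asarray(p)-p0)*10; w=(R0.inv()*Rt).as_rotvec()/(np.pi/2)
    return np.round(np.r_[d,w],3)
E
python3 - <<'E'
from h import *
np.set_printoptions(precision=4,suppress=True)
def line(s): 
    v=cv2.fitLine(s.astype(np.float32),cv2.DIST_HUBER,0,.0005,.0005).ravel(); return v
for n in("top","side"):
    p=robot.read_camera(n); q=pts(p)
    if n=="side":
        s=q[(q[:,2]>.055)&(q[:,2]<.105)&(q[:,1]>.195)&(q[:,1]<.26)&(q[:,0]>.525)&(q[:,0]<.54)][:,:2]
        v=line(s); print('face',v,np.degrees(np.arctan2(v[0],v[1])), 'x at y=.15', v[2]+(.15-v[3])*v[0]/v[1])
    r=q[(abs(q[:,2]-.124)<.006)&(q[:,0]>.55)&(q[:,0]<.74)&(q[:,1]>0.05)&(q[:,1]<.35)]
    L=[];Rr=[]
    for x in np.arange(.55,.74,.005):
        s=r[(r[:,0]>=x)&(r[:,0]<x+.005)]
        if len(s)>10: L.append((x+.0025,s[:,1].max())); Rr.append((x+.0025,s[:,1].min()))
    for a in(L,Rr):
        v=line(np.array(a)); print(n,'edge yaw',np.degrees(np.arctan(v[1]/v[0])),'y at x=.645',v[3]+(.645-v[2])*v[1]/v[0])
    f=q[(q[:,2]>.09)&(q[:,2]<.12)&(q[:,0]>.48)&(q[:,0]<.518)&(q[:,1]>.1)&(q[:,1]<.3)]
    t=f[f[:,2]>.110]; print('fin top',len(t),t.min(0),t.max(0),np.median(t,0))
o=robot.get_obs();R0=rot(o["tcp_rot"])
print(rel(o["tool_pos"],R0,[.503,.18,.2],frame(-1.2)))
E
```

```text
top edge yaw -0.9238205 y at x=.645 0.26661816
top edge yaw -1.3593339 y at x=.645 0.087945916
fin top 51 [0.4897 0.1791 0.1116] [0.5174 0.1869 0.1174] [0.5036 0.1838 0.115 ]
face [0.0158 0.9999 0.533  0.2275] 0.9031738 x at y=.15 0.53173554
side edge yaw -1.14825 y at x=.645 0.26675543
side edge yaw -0.9008509 y at x=.645 0.0886658
fin top 69 [0.4864 0.1789 0.1101] [0.5179 0.1887 0.1174] [0.5005 0.1837 0.1148]
[-3.911 -3.111  0.313  0.     0.    -0.245]
```

drive_tool --rows '[{"tx": -0.49, "ty": -0.39}, {"tx": -0.98, "ty": -0.78}, {"tx": -0.98, "ty": -0.78}]' --jaw 50

```text
invalid input
```

drive_tool --rows '[{"tx": -0.49, "ty": -0.39}, {"tx": -0.98, "ty": -0.78}, {"tx": -0.98, "ty": -0.78}]'

```text
invalid input
```

drive_tool --rows '[{"tx": -0.49, "ty": -0.39}, {"tx": -0.98, "ty": -0.78}, {"tx": -0.98, "ty": -0.78}]'

```text
invalid input
```

drive_tool --rows '[{"tx": -0.49, "ty": -0.39, "wz": -0.12}, {"tx": -0.97, "ty": -0.77, "wz": -0.24}, {"tx": -0.97, "ty": -0.77, "wz": -0.245}, {"tx": -0.97, "ty": -0.77, "wz": -0.245}, {"tx": -0.97, "ty": -0.77, "wz": -0.245}]'

```text
invalid input
```

```bash
python3 - <<'E'
from h import *
np.set_printoptions(precision=4,suppress=True)
o=robot.get_obs();print(o["t"],o["joint_pos"],o["tool_pos"],o["opening"],rot(o["tcp_rot"]).as_matrix()[:,1],o["ft_force"])
print(rel(o["tool_pos"],rot(o["tcp_rot"]),[.503,.184,.084],frame(-1.05)))
E
```

```text
1.5 [ 1.015   0.2863  1.5767 -0.      1.2786 -0.15  ] [0.2664 0.6202 0.2313] 1.0014063997153841 [0.3947 0.9188 0.    ] [-0.4885 -0.5892 -0.4566]
[-3.895 -3.074  1.473  0.     0.    -0.247]
```

drive_tool --rows '[{"tx": -0.49, "ty": -0.39, "tz": 0, "wx": 0, "wy": 0, "wz": 0}, {"tx": -0.98, "ty": -0.78, "tz": 0, "wx": 0, "wy": 0, "wz": 0}, {"tx": -0.98, "ty": -0.78, "tz": 0, "wx": 0, "wy": 0, "wz": 0}]' --jaw 50

```text
t: 1.88
tool_pos: [0.3274, 0.5069, 0.2312]
tcp_rot: [0.0, 0.204, 0.979, -0.001]
ft_force: [0.2, 0.5, 0.1]
opening: 0.59
finger_force: 0.0
```

drive_tool --rows '[{"tx": -0.49, "ty": -0.39, "tz": 0, "wx": 0, "wy": 0, "wz": 0}, {"tx": -0.98, "ty": -0.78, "tz": 0, "wx": 0, "wy": 0, "wz": 0}, {"tx": -0.98, "ty": -0.78, "tz": 0, "wx": 0, "wy": 0, "wz": 0}]'

```text
t: 2.25
tool_pos: [0.3865, 0.3974, 0.2317]
tcp_rot: [0.0, 0.204, 0.979, 0.0]
ft_force: [-0.7, 0.4, -0.5]
opening: 0.584
finger_force: 0.0
```

drive_tool --rows '[{"tx": -0.49, "ty": -0.39, "tz": 0, "wx": 0, "wy": 0, "wz": 0}, {"tx": -0.98, "ty": -0.78, "tz": 0, "wx": 0, "wy": 0, "wz": 0}, {"tx": -0.98, "ty": -0.78, "tz": 0, "wx": 0, "wy": 0, "wz": 0}]'

```text
t: 2.62
tool_pos: [0.4458, 0.2875, 0.2317]
tcp_rot: [0.0, 0.204, 0.979, 0.0]
ft_force: [-0.2, 0.6, -0.0]
opening: 0.583
finger_force: 0.0
```

drive_tool --rows '[{"tx": -0.48, "ty": -0.37, "tz": 0, "wx": 0, "wy": 0, "wz": -0.12}, {"tx": -0.96, "ty": -0.74, "tz": 0, "wx": 0, "wy": 0, "wz": -0.24}, {"tx": -0.96, "ty": -0.74, "tz": 0, "wx": 0, "wy": 0, "wz": -0.247}, {"tx": -0.96, "ty": -0.74, "tz": 0, "wx": 0, "wy": 0, "wz": -0.247}, {"tx": -0.96, "ty": -0.74, "tz": 0, "wx": 0, "wy": 0, "wz": -0.247}]'

```text
t: 3.25
tool_pos: [0.5027, 0.1849, 0.2313]
tcp_rot: [-0.0, 0.008, 1.0, 0.0]
ft_force: [0.2, -0.4, -0.4]
opening: 0.59
finger_force: 0.0
```

```bash
python3 - <<'E'
from h import *
np.set_printoptions(precision=4,suppress=True)
o=robot.get_obs();print(o["t"],o["joint_pos"],o["tool_pos"],o["opening"],rot(o["tcp_rot"]).as_matrix()[:,1],o["ft_force"])
print(rel(o["tool_pos"],rot(o["tcp_rot"]),[.503,.184,.084],frame(-1.05)))
E
```

```text
3.25 [ 0.1626 -0.0222  1.9184  0.0006  1.2454 -1.3919] [0.5027 0.1849 0.2313] 0.589735789378597 [0.0165 0.9999 0.0006] [ 0.2338 -0.3583 -0.3806]
[-0.003 -0.01   1.473  0.    -0.     0.001]
```

drive_tool --rows '[{"tx": 0, "ty": 0, "tz": 0.3, "wx": 0, "wy": 0, "wz": 0}, {"tx": 0, "ty": 0, "tz": 0.6, "wx": 0, "wy": 0, "wz": 0}, {"tx": 0, "ty": -0.01, "tz": 0.9, "wx": 0, "wy": 0, "wz": 0}, {"tx": 0, "ty": -0.01, "tz": 1.0, "wx": 0, "wy": 0, "wz": 0}]'

```text
t: 3.75
tool_pos: [0.5013, 0.1833, 0.1292]
tcp_rot: [-0.002, 0.008, 1.0, -0.0]
ft_force: [0.4, -0.1, 0.4]
opening: 0.588
finger_force: 0.0
```

drive_tool --rows '[{"tx": 0, "ty": 0, "tz": 0.2, "wx": 0, "wy": 0, "wz": 0}, {"tx": 0, "ty": 0, "tz": 0.47, "wx": 0, "wy": 0, "wz": 0}, {"tx": 0, "ty": 0, "tz": 0.47, "wx": 0, "wy": 0, "wz": 0}]'

```text
t: 4.12
tool_pos: [0.5017, 0.1828, 0.0831]
tcp_rot: [-0.002, 0.009, 1.0, -0.0]
ft_force: [-0.1, -0.5, 0.0]
opening: 0.589
finger_force: 0.0
```

drive_tool --rows '[{"tx": 0, "ty": 0, "tz": 0, "wx": 0, "wy": 0, "wz": 0}, {"tx": 0, "ty": 0, "tz": 0, "wx": 0, "wy": 0, "wz": 0}, {"tx": 0, "ty": 0, "tz": 0, "wx": 0, "wy": 0, "wz": 0}, {"tx": 0, "ty": 0, "tz": 0, "wx": 0, "wy": 0, "wz": 0}]' --jaw 0 --force 30

```text
t: 4.62
tool_pos: [0.5042, 0.1827, 0.086]
tcp_rot: [0.001, 0.009, 1.0, 0.001]
ft_force: [-1.1, 1.0, 6.4]
opening: 0.105
finger_force: 33.1
```

```bash
python3 - <<'E'
from h import *
np.set_printoptions(precision=4,suppress=True)
o=robot.get_obs();print(o["t"],o["joint_pos"],o["tool_pos"],o["opening"],o["finger_force"],o["ft_force"])
E
```

```text
4.625 [ 0.158   0.152   2.0245  0.0007  0.9624 -1.3949] [0.5042 0.1827 0.086 ] 0.10541172057122013 33.13856542110443 [-1.1479  0.9712  6.4319]
```

drive_tool --rows '[{"tx": 0, "ty": 0.12, "tz": 0, "wx": 0, "wy": 0, "wz": 0}, {"tx": 0, "ty": 0.25, "tz": 0, "wx": 0, "wy": 0, "wz": 0}, {"tx": 0, "ty": 0.4, "tz": 0, "wx": 0, "wy": 0, "wz": 0}, {"tx": 0, "ty": 0.55, "tz": 0, "wx": 0, "wy": 0, "wz": 0}, {"tx": 0, "ty": 0.65, "tz": 0, "wx": 0, "wy": 0, "wz": 0}, {"tx": 0, "ty": 0.7, "tz": 0, "wx": 0, "wy": 0, "wz": 0}, {"tx": 0, "ty": 0.73, "tz": 0, "wx": 0, "wy": 0, "wz": 0}, {"tx": 0, "ty": 0.73, "tz": 0, "wx": 0, "wy": 0, "wz": 0}]'

```text
t: 5.62
tool_pos: [0.5057, 0.2556, 0.0861]
tcp_rot: [0.001, 0.009, 1.0, 0.0]
ft_force: [-0.2, 0.7, 4.9]
opening: 0.109
finger_force: 33.1
```

drive_tool --rows '[{"tx": 0, "ty": 0.02, "tz": 0, "wx": 0, "wy": 0, "wz": 0}, {"tx": 0, "ty": 0.02, "tz": 0, "wx": 0, "wy": 0, "wz": 0}]'

```text
t: 5.88
tool_pos: [0.5057, 0.2565, 0.086]
tcp_rot: [0.001, 0.009, 1.0, -0.001]
ft_force: [-2.1, -3.2, 6.0]
opening: 0.103
finger_force: 33.2
```

drive_tool --rows '[{"tx": 0, "ty": 0, "tz": 0, "wx": 0, "wy": 0, "wz": 0}, {"tx": 0, "ty": 0, "tz": 0, "wx": 0, "wy": 0, "wz": 0}, {"tx": 0, "ty": 0, "tz": -0.3, "wx": 0, "wy": 0, "wz": 0}, {"tx": 0, "ty": 0, "tz": -0.7, "wx": 0, "wy": 0, "wz": 0}, {"tx": 0, "ty": 0, "tz": -1.0, "wx": 0, "wy": 0, "wz": 0}, {"tx": 0, "ty": 0, "tz": -1.0, "wx": 0, "wy": 0, "wz": 0}]' --jaw 50

```text
t: 6.62
tool_pos: [0.506, 0.2579, 0.1871]
tcp_rot: [0.003, 0.009, 1.0, 0.001]
ft_force: [-0.5, -0.4, -0.1]
opening: 0.586
finger_force: 0.0
```

```bash
cat > kin.py <<'E'
from h import *
from scipy.optimize import least_squares
J=[[1.015,.2863,1.5767,1.2786],[.1626,-.0222,1.9184,1.2454],[.158,.152,2.0245,.9624]]
P=[[.2664,.6202,.2313],[.5027,.1849,.2313],[.5042,.1827,.086]]
o=robot.get_obs(); q=o["joint_pos"]; J.append([q[0],q[1],q[2],q[4]]);P.append(o["tool_pos"])
J=np.array(J);P=np.array(P)
rho=np.sqrt(P[:,0]**2+P[:,1]**2-.1007**2)
# r=a+L2 sin(j2)+L3 sin(j2+j3)(+e); z = h+L2 cos j2 + L3 cos(j2+j3)+e.. - Lt
def f(p):
    a,c,L2,L3,e=p; A=J[:,1];B=A+J[:,2]
    return np.r_[a+L2*np.sin(A)+L3*np.sin(B)+e*np.cos(B)-rho, c+L2*np.cos(A)+L3*np.cos(B)-e*np.sin(B)-P[:,2]]
if __name__=="__main__":
    np.set_printoptions(precision=4,suppress=True)
    print(o["t"],P[-1],q,np.sqrt((P[:,:2]**2).sum(1))*np.sin(np.arctan2(P[:,1],P[:,0])-J[:,0]))
    for x0 in([0,.0,.45,.4,0],[.1,.2,.5,.5,0]):
        s=least_squares(f,x0); print(s.x,s.cost,s.fun)
        g=lambda p:f(np.r_[p,0]); s=least_squares(g,x0[:4]); print(s.x,s.cost)
E
python3 kin.py; python3 - <<'E'
from h import *
p=robot.read_camera("side"); i=cv2.cvtColor(p["pixels"],cv2.COLOR_RGB2BGR)[130:330,120:480]; cv2.imwrite("pics/side1.png",cv2.resize(i,None,fx=2.2,fy=2.2))
E
```

```text
6.625 [0.506  0.2579 0.1871] [ 0.2926  0.0896  1.8873  0.0001  1.1588 -1.2606] [0.1009 0.1011 0.1011 0.1009]
[ 0.0007 -0.0107  0.4423  0.5715  0.0185] 5.695528126370247e-07 [ 0.0002  0.0005  0.0003 -0.0009  0.      0.     -0.     -0.    ]
[-0.0067 -0.0283  0.4431  0.5715] 1.065137517367824e-05
[ 0.0007 -0.0107  0.4423  0.5715  0.0185] 5.695528126361106e-07 [ 0.0002  0.0005  0.0003 -0.0009  0.      0.     -0.     -0.    ]
[-0.0067 -0.0283  0.4431  0.5715] 1.0651375173677885e-05
```

View pics/side1.png

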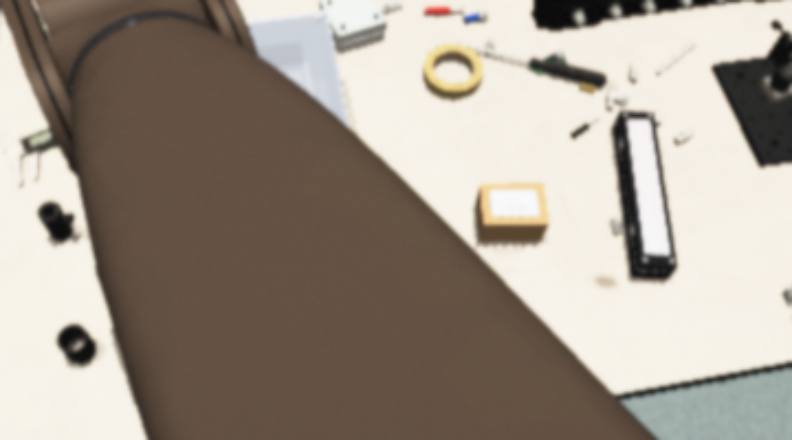

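The arm hides the box in this view. The cassette (at about (645,195) in the crop) and the bystanders are undisturbed. Next I'll test that the arm reaches the pre-entry position before I pick the cassette up.

drive_tool --rows '[{"tx": 0.4, "ty": -0.26, "tz": 0, "wx": 0, "wy": 0, "wz": 0}, {"tx": 0.8, "ty": -0.52, "tz": 0, "wx": 0, "wy": 0, "wz": 0}, {"tx": 0.8, "ty": -0.52, "tz": 0, "wx": 0, "wy": 0, "wz": 0}]'

```text
t: 7.05
tool_pos: [0.4192, 0.2053, 0.1805]
tcp_rot: [-0.003, 0.009, 1.0, -0.001]
ft_force: [1.7, -0.3, -0.7]
opening: 0.582
finger_force: 0.0
```

drive_tool --rows '[{"tx": 0.4, "ty": -0.26, "tz": 0.2, "wx": 0, "wy": 0, "wz": 0}, {"tx": 0.75, "ty": -0.52, "tz": 0.5, "wx": 0, "wy": 0, "wz": 0}, {"tx": 0.75, "ty": -0.52, "tz": 0.9, "wx": 0, "wy": 0, "wz": 0}, {"tx": 0.75, "ty": -0.52, "tz": 1.0, "wx": 0, "wy": 0, "wz": 0}, {"tx": 0.75, "ty": -0.52, "tz": 1.0, "wx": 0, "wy": 0, "wz": 0}]'

```text
t: 7.68
tool_pos: [0.3479, 0.1561, 0.0839]
tcp_rot: [-0.001, 0.009, 1.0, -0.0]
ft_force: [0.2, -0.8, 0.2]
opening: 0.586
finger_force: 0.0
```

```bash
python3 kin.py; python3 - <<'E'
from h import *
np.set_printoptions(precision=4,suppress=True)
p=robot.read_camera("side");save(p,"side2.png")
m=robot.cut_out(p,"cassette")[0]["mask"]; c=pts(p,m); t=c[c[:,2]>.028]
k=cv2.minAreaRect((t[:,:2]*1000).astype(np.float32)); print(len(t),k)
q=pts(p);f=q[(q[:,2]>.110)&(q[:,2]<.12)&(q[:,0]>.48)&(q[:,0]<.518)&(q[:,1]>.2)&(q[:,1]<.3)]; print('fin',len(f),f.mean(0) if len(f) else 0)
o=robot.get_obs();print(o["joint_pos"])
E
```

```text
7.675 [0.3479 0.1561 0.0839] [ 0.1541 -0.2108  2.3815  0.      0.9727 -1.3991] [0.1009 0.1011 0.1011 0.1009]
[ 0.     -0.0125  0.445   0.5718  0.0192] 1.274742058576422e-07 [ 0.0003 -0.0003 -0.0002  0.0002 -0.0001  0.0001  0.     -0.    ]
[-0.0073 -0.0368  0.4517  0.5702] 1.303940142932573e-05
[ 0.     -0.0125  0.445   0.5718  0.0192] 1.2747420585708574e-07 [ 0.0003 -0.0003 -0.0002  0.0002 -0.0001  0.0001  0.     -0.    ]
[-0.0073 -0.0368  0.4517  0.5702] 1.303940142932546e-05
1277 ((528.6575927734375, -230.54742431640625), (44.883033752441406, 201.22315979003906), 75.93439483642578)
fin 67 [0.5026 0.256  0.1148]
[ 0.1542 -0.2127  2.3798  0.      0.9727 -1.3991]
```

View pics/side2.png

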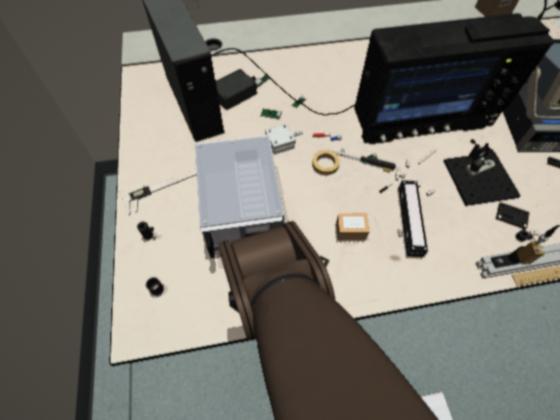

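The shutter is fully open: the fin reads y=0.256 and the port shows dark at (240,235). Pre-entry is reachable. Now I'll check the small parts beside the cassette and work out the grasp.

```bash
python3 - <<'E'
from h import *
np.set_printoptions(precision=3,suppress=True)
p=robot.read_camera("side");q=pts(p)
c=np.array([.4658,-.2153]);h=np.array([np.cos(np.radians(-13.5)),np.sin(np.radians(-13.5))]);l=np.array([-h[1],h[0]])
d=q[:,:2]-c;a=d@h;b=d@l
for s in(1,-1):
  for a0 in range(-30,40,10):
    r=[]
    for b0 in range(22,70,8):
        m=(a*1000>=a0)&(a*1000<a0+10)&(s*b*1000>=b0)&(s*b*1000<b0+8); r.append(q[m,2].max()*1000 if m.any() else -99)
    print(s,a0,np.array(r).round(0))
o=robot.get_obs();R0=rot(o["tcp_rot"])
print(o["tool_pos"],rel(o["tool_pos"],R0,[.4658,-.2153,.16],frame(-13.5)))
E
```

```text
1 -30 [2. 2. 1. 1. 2. 2.]
1 -20 [3. 2. 2. 2. 3. 2.]
1 -10 [1. 2. 1. 2. 4. 2.]
1 0 [2. 3. 4. 2. 1. 3.]
1 10 [26. 12.  3.  1.  2.  1.]
1 20 [13. 13.  1.  3.  1.  2.]
1 30 [25. 12.  2.  3.  2.  2.]
-1 -30 [-1.  2.  2.  2.  4.  4.]
-1 -20 [-747.    2.    1.    2.    2.    2.]
-1 -10 [-748.    2.    3.    3.    2.    2.]
-1 0 [30.  2.  2.  3.  1.  2.]
-1 10 [-749.    2.    3.    2.    2.    3.]
-1 20 [-99.   3.   1.   2.   2.   2.]
-1 30 [-99.   1.   3.   2.   3.   0.]
[0.349 0.156 0.086] [-1.232 -3.696 -0.742  0.     0.001  0.139]
```

drive_tool --rows '[{"tx": 0, "ty": -0.1, "tz": -0.4, "wx": 0, "wy": 0, "wz": 0}, {"tx": -0.15, "ty": -0.46, "tz": -0.74, "wx": 0, "wy": 0, "wz": 0}, {"tx": -0.29, "ty": -0.92, "tz": -0.74, "wx": 0, "wy": 0, "wz": 0}]' --jaw 60

```text
t: 8.2
tool_pos: [0.3787, 0.0628, 0.1634]
tcp_rot: [0.005, 0.007, 1.0, -0.0]
ft_force: [0.6, 0.1, -0.1]
opening: 0.705
finger_force: 0.0
```

drive_tool --rows '[{"tx": -0.15, "ty": -0.46, "tz": 0, "wx": 0, "wy": 0, "wz": 0}, {"tx": -0.29, "ty": -0.92, "tz": 0, "wx": 0, "wy": 0, "wz": 0}, {"tx": -0.29, "ty": -0.92, "tz": 0, "wx": 0, "wy": 0, "wz": 0}]'

```text
t: 8.57
tool_pos: [0.4042, -0.0317, 0.1602]
tcp_rot: [0.002, 0.011, 1.0, -0.001]
ft_force: [-0.8, 0.3, 0.3]
opening: 0.701
finger_force: 0.0
```

drive_tool --rows '[{"tx": -0.15, "ty": -0.46, "tz": 0, "wx": 0, "wy": 0, "wz": 0}, {"tx": -0.29, "ty": -0.92, "tz": 0, "wx": 0, "wy": 0, "wz": 0}, {"tx": -0.29, "ty": -0.92, "tz": 0, "wx": 0, "wy": 0, "wz": 0}]'

```text
t: 8.95
tool_pos: [0.431, -0.1231, 0.1595]
tcp_rot: [0.001, 0.01, 1.0, -0.0]
ft_force: [-0.8, -0.2, -0.2]
opening: 0.706
finger_force: 0.0
```

drive_tool --rows '[{"tx": -0.15, "ty": -0.46, "tz": 0, "wx": 0, "wy": 0, "wz": 0.07}, {"tx": -0.29, "ty": -0.92, "tz": 0, "wx": 0, "wy": 0, "wz": 0.139}, {"tx": -0.29, "ty": -0.92, "tz": 0, "wx": 0, "wy": 0, "wz": 0.139}, {"tx": -0.29, "ty": -0.92, "tz": 0, "wx": 0, "wy": 0, "wz": 0.139}]'

```text
t: 9.45
tool_pos: [0.457, -0.2123, 0.1582]
tcp_rot: [-0.0, 0.117, 0.993, 0.001]
ft_force: [-0.4, 0.8, -0.3]
opening: 0.702
finger_force: 0.0
```

```bash
python3 - <<'E'
from h import *
np.set_printoptions(precision=4,suppress=True)
o=robot.get_obs();R0=rot(o["tcp_rot"])
print(o["t"],o["tool_pos"],rel(o["tool_pos"],R0,[.458,-.2136,.006],frame(-13.5)))
E
```

```text
9.45 [ 0.457  -0.2123  0.1582] [-0.014 -0.012  1.522  0.001 -0.001  0.001]
```

drive_tool --rows '[{"tx": -0.01, "ty": -0.01, "tz": 0.3, "wx": 0, "wy": 0, "wz": 0}, {"tx": -0.01, "ty": -0.01, "tz": 0.6, "wx": 0, "wy": 0, "wz": 0}, {"tx": -0.01, "ty": -0.01, "tz": 0.9, "wx": 0, "wy": 0, "wz": 0}, {"tx": -0.01, "ty": -0.01, "tz": 1.0, "wx": 0, "wy": 0, "wz": 0}]'

```text
t: 9.95
tool_pos: [0.4564, -0.2125, 0.0565]
tcp_rot: [-0.002, 0.117, 0.993, 0.001]
ft_force: [-0.7, -0.1, -0.4]
opening: 0.703
finger_force: 0.0
```

drive_tool --rows '[{"tx": 0, "ty": 0, "tz": 0.2, "wx": 0, "wy": 0, "wz": 0}, {"tx": 0, "ty": 0, "tz": 0.35, "wx": 0, "wy": 0, "wz": 0}, {"tx": 0, "ty": 0, "tz": 0.45, "wx": 0, "wy": 0, "wz": 0}, {"tx": 0, "ty": 0, "tz": 0.51, "wx": 0, "wy": 0, "wz": 0}, {"tx": 0, "ty": 0, "tz": 0.51, "wx": 0, "wy": 0, "wz": 0}, {"tx": 0, "ty": 0, "tz": 0.51, "wx": 0, "wy": 0, "wz": 0}]'

```text
t: 10.7
tool_pos: [0.4582, -0.2155, 0.0078]
tcp_rot: [0.0, 0.118, 0.993, -0.0]
ft_force: [-0.5, -0.5, 0.3]
opening: 0.701
finger_force: 0.0
```

drive_tool --rows '[{"tx": 0, "ty": 0, "tz": 0, "wx": 0, "wy": 0, "wz": 0}, {"tx": 0, "ty": 0, "tz": 0, "wx": 0, "wy": 0, "wz": 0}, {"tx": 0, "ty": 0, "tz": 0, "wx": 0, "wy": 0, "wz": 0}, {"tx": 0, "ty": 0, "tz": 0, "wx": 0, "wy": 0, "wz": 0}]' --jaw 0 --force 80

```text
t: 11.2
tool_pos: [0.4585, -0.2157, 0.0082]
tcp_rot: [0.001, 0.118, 0.993, -0.0]
ft_force: [0.4, 0.5, 5.9]
opening: 0.477
finger_force: 81.8
```

drive_tool --rows '[{"tx": 0, "ty": 0, "tz": -0.1, "wx": 0, "wy": 0, "wz": 0}, {"tx": 0, "ty": 0, "tz": -0.3, "wx": 0, "wy": 0, "wz": 0}, {"tx": 0, "ty": 0, "tz": -0.6, "wx": 0, "wy": 0, "wz": 0}, {"tx": 0, "ty": 0, "tz": -0.9, "wx": 0, "wy": 0, "wz": 0}, {"tx": 0, "ty": 0, "tz": -1.0, "wx": 0, "wy": 0, "wz": 0}, {"tx": 0, "ty": 0, "tz": -1.0, "wx": 0, "wy": 0, "wz": 0}, {"tx": 0, "ty": 0, "tz": -1.0, "wx": 0, "wy": 0, "wz": 0}]'

```text
t: 12.08
tool_pos: [0.4568, -0.2145, 0.1057]
tcp_rot: [-0.001, 0.118, 0.993, 0.001]
ft_force: [-0.7, 0.6, -0.8]
opening: 0.475
finger_force: 81.2
```

```bash
cat > meas.py <<'E'
from h import *
np.set_printoptions(precision=4,suppress=True)
# cassette pose in tool frame; nx,ny,nz = tool-frame
def run(cam):
    p=robot.read_camera(cam);o=robot.get_obs();R0=rot(o["tcp_rot"]);tp=o["tool_pos"]
    m=robot.cut_out(p,"cassette")
    if not m: print(cam,'none'); return p
    c=pts(p,m[0]["mask"]); 
    h=-R0.as_matrix()[:,0]; l=R0.as_matrix()[:,1]; up=-R0.as_matrix()[:,2]
    d=c-tp; a,b,u=d@h,d@l,d@up
    k=(a>-.05)&(a<.2)&(abs(b)<.05)&(u>-.04)&(u<.06); a,b,u=a[k],b[k],u[k]
    print(cam,m[0]["conf"],'t',o["t"],'tcp',tp,'open',o["opening"],'ff',o["finger_force"],'a',a.min(),a.max(),'b',b.min(),b.max())
    t=(a>.02)&(u>np.percentile(u[a>.02],50)-.006)
    v=np.polyfit(a[t],u[t],1); print(' top n',t.sum(),'pitch deg',np.degrees(np.arctan(v[0])),'u at 0',v[1],'at .07',np.polyval(v,.07))
    r=cv2.minAreaRect(np.c_[a[t],b[t]].astype(np.float32)*1000); print(' rect',r)
    return p
E
python3 - <<'E'
from meas import *
p=run("top");p=run("side");save(p,"side3.png")
E
```

```text
top 0.93 t 12.125 tcp [ 0.4568 -0.2145  0.1056] open 0.47435981555618834 ff 81.18517756462097 a -0.02552927050903541 0.1729931278616762 b -0.01902103612005685 0.02407066806516755
 top n 1071 pitch deg -0.020185178711434562 u at 0 0.02620809016411309 at .07 0.02618342931508958
 rect ((96.62052917480469, 2.417757034301758), (152.8222198486328, 43.077552795410156), 0.2248360514640808)
side 0.75 t 12.225 tcp [ 0.4571 -0.2147  0.1059] open 0.47784907777691593 ff 81.18504524230957 a -0.02922301335809852 0.16872687204980005 b -0.019490043647998206 0.02392629234757206
 top n 636 pitch deg -0.28832717794161894 u at 0 0.025961136744784633 at .07 0.0256088756708058
 rect ((113.50714111328125, 2.0381011962890625), (110.4311752319336, 42.986454010009766), 0.3023672103881836)
```

View pics/side3.png

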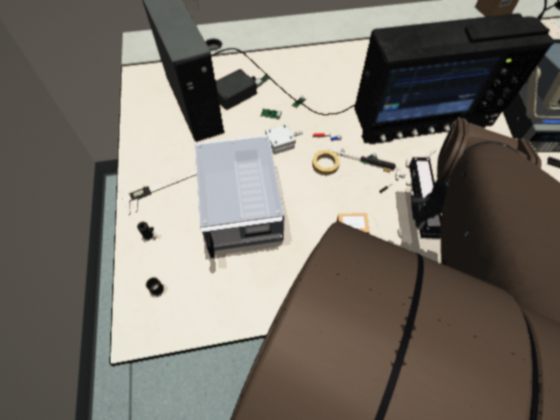

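The cassette is held level and square: nose 171 mm ahead of the TCP, underside 8 mm below it. The port at about (255,230) is open. Next I'll carry it above roof height to the pre-entry position.

drive_tool --rows '[{"tx": 0.1, "ty": 0.1, "tz": -0.2, "wx": 0, "wy": 0, "wz": 0}, {"tx": 0.25, "ty": 0.35, "tz": -0.5, "wx": 0, "wy": 0, "wz": 0}, {"tx": 0.4, "ty": 0.6, "tz": -0.65, "wx": 0, "wy": 0, "wz": 0}, {"tx": 0.5, "ty": 0.82, "tz": -0.65, "wx": 0, "wy": 0, "wz": 0}]'

```text
t: 12.78
tool_pos: [0.4288, -0.1233, 0.1736]
tcp_rot: [0.001, 0.118, 0.993, -0.0]
ft_force: [0.1, 0.0, -1.6]
opening: 0.478
finger_force: 81.1
```

drive_tool --rows '[{"tx": 0.17, "ty": 0.28, "tz": 0, "wx": 0, "wy": 0, "wz": 0}, {"tx": 0.34, "ty": 0.56, "tz": 0, "wx": 0, "wy": 0, "wz": 0}, {"tx": 0.5, "ty": 0.82, "tz": 0, "wx": 0, "wy": 0, "wz": 0}]'

```text
t: 13.15
tool_pos: [0.3983, -0.0313, 0.1719]
tcp_rot: [-0.0, 0.118, 0.993, 0.0]
ft_force: [0.4, 0.3, -1.6]
opening: 0.475
finger_force: 81.1
```

drive_tool --rows '[{"tx": 0.17, "ty": 0.28, "tz": 0, "wx": 0, "wy": 0, "wz": 0}, {"tx": 0.34, "ty": 0.56, "tz": 0, "wx": 0, "wy": 0, "wz": 0}, {"tx": 0.5, "ty": 0.82, "tz": 0, "wx": 0, "wy": 0, "wz": 0}, {"tx": 0.5, "ty": 0.82, "tz": 0, "wx": 0, "wy": 0, "wz": 0}]'

```text
t: 13.65
tool_pos: [0.3687, 0.0604, 0.1718]
tcp_rot: [-0.0, 0.116, 0.993, 0.0]
ft_force: [0.9, 0.3, -1.3]
opening: 0.477
finger_force: 81.2
```

```bash
python3 - <<'E'
from h import *
np.set_printoptions(precision=4,suppress=True)
o=robot.get_obs();R0=rot(o["tcp_rot"])
print(o["t"],o["tool_pos"],o["joint_pos"],o["finger_force"],rel(o["tool_pos"],R0,[.337,.1535,.17],frame(-1.05)))
E
```

```text
13.65 [0.3687 0.0604 0.1718] [-0.1114 -0.3806  2.3295  0.0002  1.1935 -1.4493] 81.19481563568115 [ 0.523  0.833  0.018  0.    -0.001 -0.137]
```

drive_tool --rows '[{"tx": 0.17, "ty": 0.28, "tz": 0, "wx": 0, "wy": 0, "wz": -0.05}, {"tx": 0.34, "ty": 0.56, "tz": 0, "wx": 0, "wy": 0, "wz": -0.1}, {"tx": 0.52, "ty": 0.83, "tz": 0, "wx": 0, "wy": 0, "wz": -0.137}, {"tx": 0.52, "ty": 0.83, "tz": 0, "wx": 0, "wy": 0, "wz": -0.137}, {"tx": 0.52, "ty": 0.83, "tz": 0.3, "wx": 0, "wy": 0, "wz": -0.137}, {"tx": 0.52, "ty": 0.83, "tz": 0.6, "wx": 0, "wy": 0, "wz": -0.137}, {"tx": 0.52, "ty": 0.83, "tz": 0.9, "wx": 0, "wy": 0, "wz": -0.137}, {"tx": 0.52, "ty": 0.83, "tz": 1.0, "wx": 0, "wy": 0, "wz": -0.137}, {"tx": 0.52, "ty": 0.83, "tz": 1.0, "wx": 0, "wy": 0, "wz": -0.137}, {"tx": 0.52, "ty": 0.83, "tz": 1.0, "wx": 0, "wy": 0, "wz": -0.137}]'

```text
t: 14.9
tool_pos: [0.3397, 0.1518, 0.0736]
tcp_rot: [0.001, 0.011, 1.0, 0.0]
ft_force: [0.8, -0.4, -1.3]
opening: 0.472
finger_force: 81.5
```

```bash
python3 - <<'E'
from meas import *
o=robot.get_obs();R0=rot(o["tcp_rot"])
print(o["tool_pos"],o["joint_pos"],rel(o["tool_pos"],R0,[.337,.1535,.072],frame(-1.05)))
p=run("top");p=run("side")
p=robot.read_camera("top"); i=cv2.cvtColor(p["pixels"],cv2.COLOR_RGB2BGR)[120:320,180:340]; cv2.imwrite("pics/top4.png",cv2.resize(i,None,fx=3,fy=3))
E
```

```text
[0.3397 0.1518 0.0736] [ 0.1458 -0.2187  2.4105 -0.0001  0.9472 -1.4035] [ 0.028  0.016  0.016  0.     0.002 -0.002]
top 0.6 t 14.95 tcp [0.3397 0.1519 0.0737] open 0.4736270516698839 ff 81.4712655544281 a 0.02293411270952358 0.17337388388105812 b -0.02156416506814521 0.021392082446919716
 top n 1156 pitch deg -0.25991139179125744 u at 0 0.02586844693223218 at .07 0.02555090308556517
 rect ((98.14454650878906, -0.020275115966796875), (150.53524780273438, 42.57918930053711), 0.22871218621730804)
side 0.66 t 15.05 tcp [0.3394 0.152  0.0735] open 0.47125589944841456 ff 81.47074341773987 a 0.16973195052153042 0.19997846046661685 b -0.0497235382976155 0.04997306757619475
 top n 426 pitch deg 21.254824785808125 u at 0 -0.026853822301791046 at .07 0.00037447515690820776
 rect ((190.9534454345703, 0.24738693237304688), (18.015430450439453, 99.36812591552734), 0.029940439388155937)
```

View pics/top4.png

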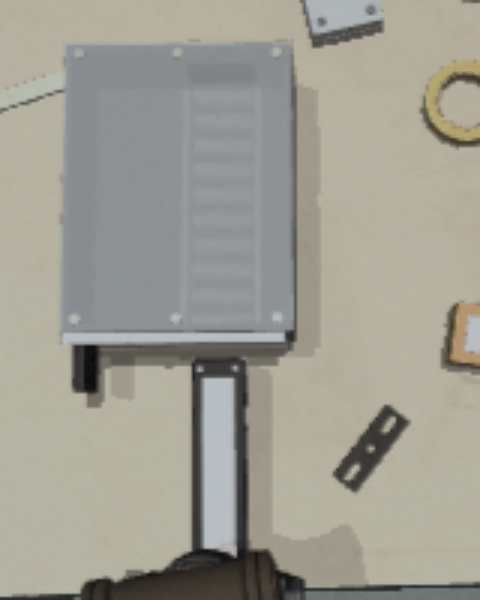

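The cassette sits centred in front of the open port. The nose is at (218,362) in the crop, and the lane runs straight behind it. Sideways correction is about 1.3 mm, then I insert slowly.

drive_tool --rows '[{"tx": 0, "ty": 0.013, "tz": 0.015, "wx": 0, "wy": 0, "wz": -0.002}, {"tx": 0, "ty": 0.013, "tz": 0.015, "wx": 0, "wy": 0, "wz": -0.002}, {"tx": -0.05, "ty": 0.013, "tz": 0.015, "wx": 0, "wy": 0, "wz": -0.002}, {"tx": -0.1, "ty": 0.013, "tz": 0.015, "wx": 0, "wy": 0, "wz": -0.002}, {"tx": -0.15, "ty": 0.013, "tz": 0.015, "wx": 0, "wy": 0, "wz": -0.002}, {"tx": -0.15, "ty": 0.013, "tz": 0.015, "wx": 0, "wy": 0, "wz": -0.002}]'

```text
t: 15.9
tool_pos: [0.354, 0.1529, 0.0709]
tcp_rot: [0.0, 0.009, 1.0, 0.0]
ft_force: [0.8, -0.7, -2.0]
opening: 0.475
finger_force: 81.5
```

```bash
python3 - <<'E'
from meas import *
o=robot.get_obs();R0=rot(o["tcp_rot"]);tp=o["tool_pos"]
a=np.radians(-1.05);X=np.array([np.cos(a),np.sin(a),0]);Y=np.array([-X[1],X[0],0])
d=tp-np.array([.531,.1497,0]);print(tp,'box x,y',d@X,d@Y,o["ft_force"])
g=[.531,.1497,.072]-X*.043+[0,0,0]; g[2]=.072
print(rel(tp,R0,g,frame(-1.05)))
p=run("top");p=robot.read_camera("side"); i=cv2.cvtColor(p["pixels"],cv2.COLOR_RGB2BGR)[180:280,180:330]; cv2.imwrite("pics/side5.png",cv2.resize(i,None,fx=5,fy=5))
E
```

```text
[0.354  0.1529 0.0709] box x,y -0.17706841530003992 -7.010593748327243e-05 [ 0.8458 -0.6802 -2.0395]
[-1.341  0.    -0.011  0.     0.     0.   ]
top 0.92 t 15.95 tcp [0.3536 0.1529 0.0708] open 0.47543357315565504 ff 81.46693825721741 a 0.024849896501921025 0.16904897824587486 b -0.02125221602836376 0.01999970921845408
 top n 1076 pitch deg -0.22853410080958314 u at 0 0.026217089385580216 at .07 0.025937880829033522
 rect ((96.94532775878906, -0.29213905334472656), (144.22830200195312, 40.37314987182617), 0.09984967857599258)
```

View pics/side5.png

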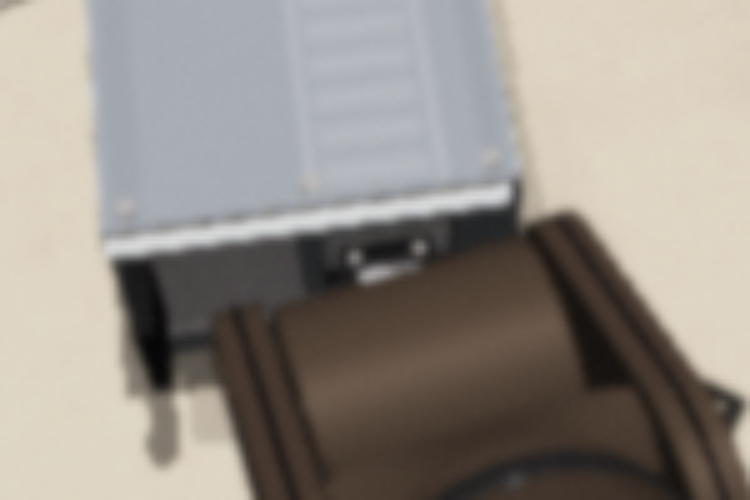

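The nose, spanning columns 342–430 in the crop, is centred in the port (about 327–447) and just at its mouth. I'll push it in.

drive_tool --rows '[{"tx": -0.06, "ty": 0, "tz": -0.01, "wx": 0, "wy": 0, "wz": 0}, {"tx": -0.14, "ty": 0, "tz": -0.01, "wx": 0, "wy": 0, "wz": 0}, {"tx": -0.22, "ty": 0, "tz": -0.01, "wx": 0, "wy": 0, "wz": 0}, {"tx": -0.3, "ty": 0, "tz": -0.01, "wx": 0, "wy": 0, "wz": 0}, {"tx": -0.4, "ty": 0, "tz": -0.01, "wx": 0, "wy": 0, "wz": 0}, {"tx": -0.5, "ty": 0, "tz": -0.01, "wx": 0, "wy": 0, "wz": 0}, {"tx": -0.6, "ty": 0, "tz": -0.01, "wx": 0, "wy": 0, "wz": 0}, {"tx": -0.7, "ty": 0, "tz": -0.01, "wx": 0, "wy": 0, "wz": 0}, {"tx": -0.8, "ty": 0, "tz": -0.01, "wx": 0, "wy": 0, "wz": 0}, {"tx": -0.9, "ty": 0, "tz": -0.01, "wx": 0, "wy": 0, "wz": 0}, {"tx": -0.9, "ty": 0, "tz": -0.01, "wx": 0, "wy": 0, "wz": 0}]'

```text
t: 17.42
tool_pos: [0.4443, 0.1512, 0.072]
tcp_rot: [0.0, 0.009, 1.0, -0.0]
ft_force: [-0.1, -0.3, -1.3]
opening: 0.473
finger_force: 81.5
```

```bash
python3 - <<'E'
from meas import *
o=robot.get_obs();R0=rot(o["tcp_rot"]);tp=o["tool_pos"]
a=np.radians(-1.05);X=np.array([np.cos(a),np.sin(a),0]);Y=np.array([-X[1],X[0],0])
d=tp-np.array([.531,.1497,0]);print(tp,'box x,y',d@X,d@Y,o["ft_force"],o["torque"])
g=[.531,.1497,.072]-X*.043; g[2]=.072
print(rel(tp,R0,g,frame(-1.05)), rel(tp,R0,g,frame(-1.05,3)))
E
```

```text
[0.4443 0.1512 0.072 ] box x,y -0.08673545046652559 -5.170442437332106e-05 [-0.1185 -0.3228 -1.2985] [ 0.0033  0.1536 -0.014 ]
[-0.437  0.     0.     0.     0.     0.   ] [-0.437  0.     0.    -0.     0.034  0.   ]
```

drive_tool --rows '[{"tx": -0.1, "ty": 0, "tz": 0, "wx": 0, "wy": 0, "wz": 0}, {"tx": -0.2, "ty": 0, "tz": 0, "wx": 0, "wy": 0, "wz": 0}, {"tx": -0.3, "ty": 0, "tz": 0, "wx": 0, "wy": 0, "wz": 0}, {"tx": -0.4, "ty": 0, "tz": 0, "wx": 0, "wy": 0, "wz": 0}, {"tx": -0.46, "ty": 0, "tz": 0, "wx": 0, "wy": 0.01, "wz": 0}, {"tx": -0.46, "ty": 0, "tz": 0, "wx": 0, "wy": 0.02, "wz": 0}, {"tx": -0.46, "ty": 0, "tz": 0, "wx": 0, "wy": 0.033, "wz": 0}, {"tx": -0.46, "ty": 0, "tz": 0, "wx": 0, "wy": 0.033, "wz": 0}, {"tx": -0.46, "ty": 0, "tz": 0, "wx": 0, "wy": 0.033, "wz": 0}]'

```text
t: 18.55
tool_pos: [0.4891, 0.1505, 0.0717]
tcp_rot: [-0.026, 0.009, 1.0, 0.0]
ft_force: [-0.1, -0.2, -1.4]
opening: 0.477
finger_force: 81.5
```

```bash
python3 - <<'E'
from meas import *
o=robot.get_obs();R0=rot(o["tcp_rot"]);tp=o["tool_pos"]
a=np.radians(-1.05);X=np.array([np.cos(a),np.sin(a),0]);Y=np.array([-X[1],X[0],0])
d=tp-np.array([.531,.1497,0]);print(tp,'box x,y',d@X,d@Y,o["ft_force"],o["torque"],R0.as_matrix()[:,2])
p=robot.read_camera("top"); i=cv2.cvtColor(p["pixels"],cv2.COLOR_RGB2BGR)[120:300,180:330]; cv2.imwrite("pics/top6.png",cv2.resize(i,None,fx=3.3,fy=3.3))
E
```

```text
[0.4891 0.1505 0.0717] box x,y -0.04186150738518126 2.4002222279468667e-05 [-0.0672 -0.2193 -1.3842] [0.0411 0.0452 0.0311] [-0.0521  0.0009 -0.9986]
```

View pics/top6.png

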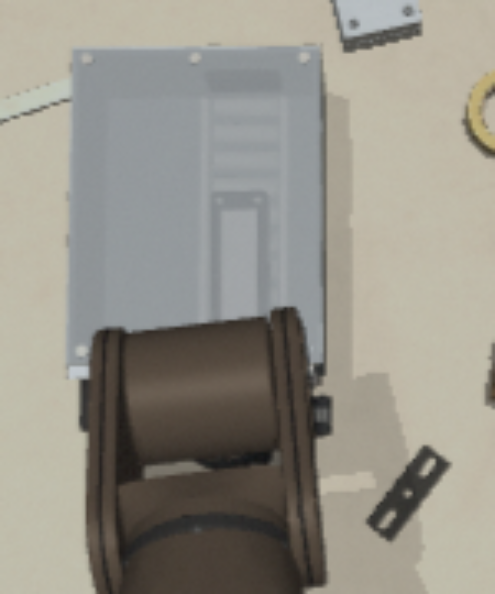

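The cassette (columns 213–270) is square in the lane (203–285), with its nose at row 195 and no contact force. I'll release it.

drive_tool --rows '[{"tx": 0, "ty": 0, "tz": 0, "wx": 0, "wy": 0, "wz": 0}, {"tx": 0, "ty": 0, "tz": 0, "wx": 0, "wy": 0, "wz": 0}, {"tx": 0, "ty": 0, "tz": 0, "wx": 0, "wy": 0, "wz": 0}, {"tx": 0, "ty": 0, "tz": 0, "wx": 0, "wy": 0, "wz": 0}, {"tx": 0, "ty": 0, "tz": 0, "wx": 0, "wy": 0, "wz": 0}, {"tx": 0, "ty": 0, "tz": 0, "wx": 0, "wy": 0, "wz": 0}, {"tx": 0, "ty": 0, "tz": 0, "wx": 0, "wy": 0, "wz": 0}, {"tx": 0, "ty": 0, "tz": 0, "wx": 0, "wy": 0, "wz": 0}, {"tx": 0, "ty": 0, "tz": 0, "wx": 0, "wy": 0, "wz": 0}, {"tx": 0, "ty": 0, "tz": 0, "wx": 0, "wy": 0, "wz": 0}, {"tx": 0, "ty": 0, "tz": 0, "wx": 0, "wy": 0, "wz": 0}, {"tx": 0, "ty": 0, "tz": 0, "wx": 0, "wy": 0, "wz": 0}]' --jaw 80

```text
t: 20.1
tool_pos: [0.4894, 0.1505, 0.0718]
tcp_rot: [-0.026, 0.009, 1.0, 0.0]
ft_force: [-0.3, 0.2, -0.2]
opening: 0.937
finger_force: 0.0
```

```bash
python3 - <<'E'
from meas import *
p=robot.read_camera("top"); i=cv2.cvtColor(p["pixels"],cv2.COLOR_RGB2BGR)[120:300,180:330]; cv2.imwrite("pics/top7.png",cv2.resize(i,None,fx=3.3,fy=3.3))
o=robot.get_obs();R0=rot(o["tcp_rot"])
print(o["t"],o["tool_pos"],o["ft_force"],rel(o["tool_pos"],R0,[.503,.2565,.187],frame(-1.05)))
E
```

```text
20.15 [0.4894 0.1505 0.0718] [ 0.6479 -0.8357  0.1015] [-0.057  1.062 -1.156 -0.    -0.033  0.   ]
```

View pics/top7.png

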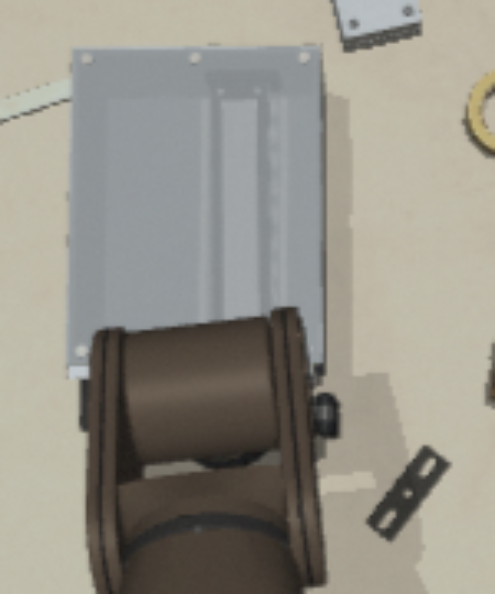

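The cassette has run in to the stop (nose at row 88). Now I'll go back to the fin.

drive_tool --rows '[{"tx": 0, "ty": 0, "tz": -0.3, "wx": 0, "wy": 0, "wz": 0}, {"tx": 0, "ty": 0, "tz": -0.7, "wx": 0, "wy": -0.01, "wz": 0}, {"tx": 0, "ty": 0.2, "tz": -1.0, "wx": 0, "wy": -0.033, "wz": 0}, {"tx": 0, "ty": 0.6, "tz": -1.0, "wx": 0, "wy": -0.033, "wz": 0}, {"tx": -0.05, "ty": 1.0, "tz": -1.0, "wx": 0, "wy": -0.033, "wz": 0}, {"tx": -0.05, "ty": 1.0, "tz": -1.0, "wx": 0, "wy": -0.033, "wz": 0}, {"tx": -0.05, "ty": 1.0, "tz": -1.0, "wx": 0, "wy": -0.033, "wz": 0}]' --jaw 50

```text
t: 21.02
tool_pos: [0.5011, 0.25, 0.1711]
tcp_rot: [-0.0, 0.009, 1.0, -0.0]
ft_force: [0.5, -0.2, -0.3]
opening: 0.583
finger_force: 0.0
```

```bash
python3 - <<'E'
from meas import *
o=robot.get_obs();R0=rot(o["tcp_rot"])
print(o["t"],o["tool_pos"],o["opening"],rel(o["tool_pos"],R0,[.503,.2565,.086],frame(-1.05)))
E
```

```text
21.025 [0.5011 0.25   0.1711] 0.5829908571518885 [-0.019  0.066  0.85  -0.    -0.     0.001]
```

drive_tool --rows '[{"tx": -0.02, "ty": 0.066, "tz": 0, "wx": 0, "wy": 0, "wz": 0}, {"tx": -0.02, "ty": 0.066, "tz": 0.25, "wx": 0, "wy": 0, "wz": 0}, {"tx": -0.02, "ty": 0.066, "tz": 0.55, "wx": 0, "wy": 0, "wz": 0}, {"tx": -0.02, "ty": 0.066, "tz": 0.85, "wx": 0, "wy": 0, "wz": 0}, {"tx": -0.02, "ty": 0.066, "tz": 0.85, "wx": 0, "wy": 0, "wz": 0}, {"tx": -0.02, "ty": 0.066, "tz": 0.85, "wx": 0, "wy": 0, "wz": 0}]'

```text
t: 21.78
tool_pos: [0.5043, 0.2568, 0.0876]
tcp_rot: [0.001, 0.009, 1.0, 0.0]
ft_force: [-1.0, 0.7, 1.6]
opening: 0.586
finger_force: 0.0
```

drive_tool --rows '[{"tx": 0, "ty": 0, "tz": 0, "wx": 0, "wy": 0, "wz": 0}, {"tx": 0, "ty": 0, "tz": 0, "wx": 0, "wy": 0, "wz": 0}, {"tx": 0, "ty": 0, "tz": 0, "wx": 0, "wy": 0, "wz": 0}, {"tx": 0, "ty": 0, "tz": 0, "wx": 0, "wy": 0, "wz": 0}]' --jaw 0 --force 30

```text
t: 22.28
tool_pos: [0.5042, 0.2566, 0.0877]
tcp_rot: [0.001, 0.009, 1.0, -0.0]
ft_force: [-2.1, -3.0, 6.6]
opening: 0.109
finger_force: 32.6
```

drive_tool --rows '[{"tx": 0, "ty": -0.12, "tz": 0, "wx": 0, "wy": 0, "wz": 0}, {"tx": 0, "ty": -0.25, "tz": 0, "wx": 0, "wy": 0, "wz": 0}, {"tx": 0, "ty": -0.4, "tz": 0, "wx": 0, "wy": 0, "wz": 0}, {"tx": 0, "ty": -0.55, "tz": 0, "wx": 0, "wy": 0, "wz": 0}, {"tx": 0, "ty": -0.65, "tz": 0, "wx": 0, "wy": 0, "wz": 0}, {"tx": 0, "ty": -0.72, "tz": 0, "wx": 0, "wy": 0, "wz": 0}, {"tx": 0, "ty": -0.75, "tz": 0, "wx": 0, "wy": 0, "wz": 0}, {"tx": 0, "ty": -0.76, "tz": 0, "wx": 0, "wy": 0, "wz": 0}, {"tx": 0, "ty": -0.76, "tz": 0, "wx": 0, "wy": 0, "wz": 0}]'

```text
t: 23.4
tool_pos: [0.5027, 0.1812, 0.0877]
tcp_rot: [0.001, 0.009, 1.0, 0.001]
ft_force: [-1.3, 0.5, 6.9]
opening: 0.11
finger_force: 32.7
```

drive_tool --rows '[{"tx": 0, "ty": -0.01, "tz": 0, "wx": 0, "wy": 0, "wz": 0}, {"tx": 0, "ty": -0.02, "tz": 0, "wx": 0, "wy": 0, "wz": 0}, {"tx": 0, "ty": -0.02, "tz": 0, "wx": 0, "wy": 0, "wz": 0}]'

```text
t: 23.78
tool_pos: [0.5027, 0.1805, 0.0877]
tcp_rot: [0.001, 0.009, 1.0, 0.002]
ft_force: [-1.5, 6.2, 5.4]
opening: 0.112
finger_force: 32.6
```

At the stop (6 N). I'll release, rise and move back to check.

drive_tool --rows '[{"tx": 0, "ty": 0.02, "tz": 0, "wx": 0, "wy": 0, "wz": 0}, {"tx": 0, "ty": 0.02, "tz": 0, "wx": 0, "wy": 0, "wz": 0}, {"tx": 0, "ty": 0.02, "tz": 0, "wx": 0, "wy": 0, "wz": 0}, {"tx": 0, "ty": 0.02, "tz": -0.3, "wx": 0, "wy": 0, "wz": 0}, {"tx": 0, "ty": 0.02, "tz": -0.7, "wx": 0, "wy": 0, "wz": 0}, {"tx": 0.1, "ty": -0.2, "tz": -1.0, "wx": 0, "wy": 0, "wz": 0}, {"tx": 0.5, "ty": -0.6, "tz": -1.0, "wx": 0, "wy": 0, "wz": 0}, {"tx": 0.8, "ty": -1.0, "tz": -1.0, "wx": 0, "wy": 0, "wz": 0}]' --jaw 40

```text
t: 24.78
tool_pos: [0.4192, 0.0794, 0.1866]
tcp_rot: [0.0, 0.008, 1.0, -0.0]
ft_force: [-0.7, -1.5, 0.4]
opening: 0.465
finger_force: 0.0
```

drive_tool --rows '[{"tx": 0, "ty": -0.4, "tz": 0, "wx": 0, "wy": 0, "wz": 0}, {"tx": 0, "ty": -0.8, "tz": 0, "wx": 0, "wy": 0, "wz": 0}, {"tx": 0, "ty": -1.0, "tz": 0, "wx": 0, "wy": 0, "wz": 0}, {"tx": 0, "ty": -1.0, "tz": 0, "wx": 0, "wy": 0, "wz": 0}, {"tx": 0, "ty": -1.0, "tz": 0, "wx": 0, "wy": 0, "wz": 0}]'

```text
t: 25.4
tool_pos: [0.4184, -0.0193, 0.1862]
tcp_rot: [-0.0, 0.009, 1.0, 0.0]
ft_force: [0.9, 0.1, -0.1]
opening: 0.469
finger_force: 0.0
```

```bash
python3 - <<'E'
from meas import *
for n in("top","side"):
    p=robot.read_camera(n);q=pts(p)
    f=q[(q[:,2]>.110)&(q[:,2]<.12)&(q[:,0]>.48)&(q[:,0]<.518)&(q[:,1]>.1)&(q[:,1]<.3)]; print(n,'fin',len(f),f.min(0),f.max(0),f.mean(0))
    if n=="top": i=cv2.cvtColor(p["pixels"],cv2.COLOR_RGB2BGR)[120:300,130:430]; cv2.imwrite("pics/top8.png",cv2.resize(i,None,fx=2.6,fy=2.6))
    for l in("carton","tape_roll","mounting_base","lens_tube","post_holder","screwdriver"):
        r=robot.cut_out(p,l)
        if r: print(l,round(r[0]["conf"],2),np.median(pts(p,r[0]["mask"]),0))
E
```

```text
top fin 65 [0.4895 0.1748 0.1101] [0.5174 0.1847 0.1194] [0.5035 0.1796 0.1144]
carton 0.9 [ 0.5268 -0.0747  0.0451]
tape_roll 0.72 [ 0.7357 -0.0618  0.0183]
mounting_base 0.79 [0.4408 0.0263 0.0094]
lens_tube 0.68 [0.4625 0.3948 0.0224]
post_holder 0.63 [0.6006 0.4035 0.0434]
screwdriver 0.86 [ 0.7099 -0.2045  0.0159]
side fin 67 [0.4857 0.1754 0.1109] [0.5177 0.1855 0.1184] [0.5012 0.1804 0.1146]
carton 0.57 [ 0.5027 -0.0672  0.0169]
tape_roll 0.9 [ 0.7313 -0.0627  0.0174]
mounting_base 0.82 [0.4344 0.0302 0.009 ]
lens_tube 0.59 [0.4607 0.3918 0.0255]
post_holder 0.55 [0.5945 0.4066 0.0403]
```

View pics/top8.png

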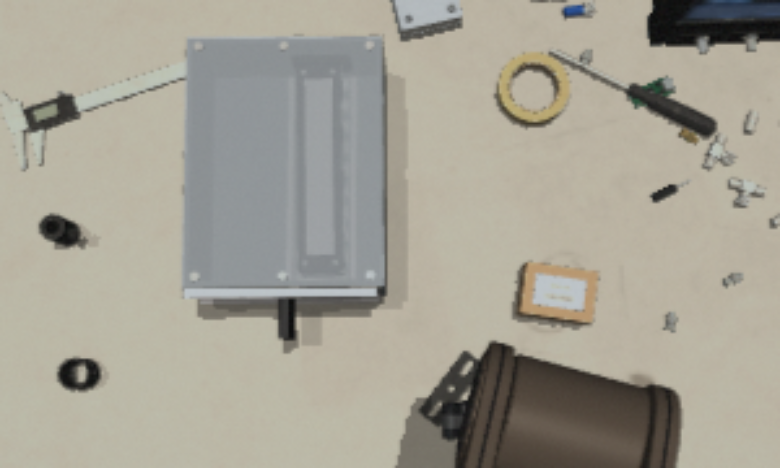

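The cassette lies fully inside the lane (rows 60–272 of the crop). The shutter is shut, with the fin at (287,318), y≈0.180, and the bystanders have not moved. I'll hand the job in.

```bash
python3 -c "
from plant import robot
print(robot.finish_job())"
```

```text
the job is handed in; nothing more can be done
None
```

The cassette is in the dust box against the stop, the shutter is shut, the bystanders are where they were, and the job is handed in at about 26 s; the verdict was not shown to me.

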